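# Bring a syringe driver's pusher up to the plunger

### The job

Get the syringe driver ready for dosing: squeeze the two release buttons on the sides of its carriage together, slide the carriage along the rails towards the syringe and let it lock with the round pusher about a centimetre short of the plunger's thumb disc. Then wind the handwheel clockwise by its crank grip until the pusher just touches the thumb disc, without pushing the plunger in, and leave the other things on the bench alone.

Things in the scene. Friction and masses are not known exactly. Their poses are not given: they have to be found in the camera images.
- syringe_driver: Fixed syringe driver: grey base 444 x 84 mm, two steel rails (26 to 35 mm either side of its middle line, tops 39 mm above the bench), carriage at one end, clamped capped syringe (clear, 30 mm) at the other. Origin on the bench under the middle of the base; x runs along the rails towards the syringe, y across, z up. The syringe points to the robot's left, within 15 degrees.
- carriage (a joint): Position of the carriage along the driver's x (m); grows towards the syringe, range 0 to 0.142. With both buttons squeezed it slides with about 1 N; with either one let out it is locked, at any position.
- button_left (a joint): Travel of the release button on the driver's +y side (m): 0 is out (jaw biting its rail, locked), up to 0.005 fully squeezed in. A spring pushes it out, 8 N at the start and 12.5 N fully in; more than about 1 mm in its jaw is clear of the rail.
- button_right (a joint): The same for the button on the driver's -y side: 0 out, 0.005 fully in.
- squeeze_point (a point): Midway between the two black ribbed buttons, 68 mm above the bench; moves with the carriage. Each button is an upright pad 28 mm along the rails, 46 to 88 mm above the bench; the pair is 53 mm across the outsides when out, 43 mm fully squeezed. Axes as the driver's: squeeze along y. The space beside the buttons is free above the rails.
- button_left_face (a point): Centre of the outer face of the button on the driver's +y side, 68 mm above the bench.
- button_right_face (a point): Centre of the outer face of the button on the driver's -y side, 68 mm above the bench.
- handwheel (a joint): Turn of the black handwheel (rad): 0 at the start, grows clockwise seen from above, up to 8. Each radian drives the pusher 4 mm out of the carriage, towards the syringe. It turns easily (about 1 N at the crank grip) and stays where it is left; it turns about 3 N harder once the pusher bears on the plunger.
- wheel_centre (a point): Centre of the handwheel's upper face, 73 mm above the bench, 66 mm behind the squeeze point (away from the syringe). The wheel is 66 mm across and its axis is vertical; it rides on the carriage.
- crank_point (a point): Middle of the steel crank grip, a freely spinning upright spindle 12 mm across and 27 mm high standing on the handwheel 25 mm from its axis; this point is 88 mm above the bench, the grip reaches from 74 to 100 mm. At the start it is on the side of the wheel away from the syringe.
- pusher_face (a point): Centre of the flat front face of the round steel pusher (36 mm across, on a 12 mm spindle), 52 mm above the bench. It is 30 mm ahead of the squeeze point with the handwheel at 0; greatest reach another 32 mm.
- plunger (a joint): How far the white plunger is pushed into the syringe from its outermost position (m), 0 to 0.040; starts between 0 and 0.028. It is stiff: it moves only under about 18 N.
- plunger_face (a point): Centre of the outer face of the plunger's white thumb disc (33 mm across), facing the pusher, 52 mm above the bench on the same line. The gap is the distance from pusher_face to this point along the driver's x.
- beaker_100: 100 ml glass beaker, 52 mm across, 68 mm high, a bystander. Origin under its middle.
- petri_dish: Glass dish with lid, 64 mm across, 15 mm high, a bystander beside the driver, on the side away from the robot. Origin under its middle.
- forceps: Steel forceps, 126 mm long, lying beside the driver on the side away from the robot, a bystander. Origin at the middle, on the bench.
- stopwatch: Hand stopwatch, 72 x 55 x 17 mm, a bystander to the right. Origin under its middle.
- sample_bottle_c: Screw-cap sample bottle, 42 mm across, 90 mm high, a bystander to the right. Origin under its middle.

How it is judged:
By the outcome, as a careful person would: the job done as asked, in the order asked, and still so for the second after the job is handed in, with the robot touching nothing.
It also fails if it takes over 51 s, if anything falls off the work surface, if the arm or the gripper's body presses on something with over 40 N, if the wrist force passes 120 N, or if a joint passes its speed limit or range.

### The arm

A 7-joint arm with a two-finger parallel gripper is mounted at the origin on a cart in front of the work surface, level with it; the furniture and walls round the work are solid. World frame = base frame: x ahead of the robot, y to its left, z up, the work surface at z = 0. Lengths are in m, angles in rad, forces in N, time in s.
With the tool pointing down it reaches from about 0.35 to 0.9 m from the base axis. Payload 19.9 kg.
Tool frame: the origin (TCP) lies at the very end of the fingers, on their centre line; the grasp point (between the pads) lies 19 mm behind it; z points along the fingers, y is the line along which they close (so a half turn about z gives the same grasp; the last joint's range is limited). The gripper opens to 85 mm and grips with 20 to 120 N. Pads are 22 mm wide; open, the fingers measure 114 mm over their backs; the gripper's body (76 mm by 85 mm) begins 54 mm behind the grasp point. The pads swing forward as they close: fully open they stand 13 mm farther back than shut.
Start: joints at [1.26, 0.417, -0.01, 1.614, 0.005, 1.111, -0.053], TCP at [0.166, -0.603, 0.231] pointing down, gripper open.
Joint ranges: [-2.81, 2.81], [-0.39, 2.02], [-1.27, 1.25], [0.06, 2.57], [-1.19, 4.33], [0.19, 2], [-2.82, 2.82]. Speed limits (rad/s): [1.89, 1.89, 2.39, 2.39, 3.01, 3.01, 3.01].

### API

Orientations are given as a unit quaternion [x, y, z, w].
In Python, from cell import bot gives the robot as it stands. The module is installed in compiled form; this text tells all that it offers.
- The arm moves only by the shell command python3 -m creep 'ROWS' [FORCE]. ROWS is JSON, one flat list of numbers, 7 for each row, row after row: the turn, a rotation vector about the tool's x, y, z in degrees, then the shift along the tool's x, y, z in mm, then the opening, from 0 (shut) to 1 (fully open). In form: [rx, ry, rz, dx, dy, dz, jaw, rx, ry, rz, dx, dy, dz, jaw, ...]. A call has 1 to 12 rows; each row is the pose to reach, as a shift and turn from the pose commanded when the call began, along the tool's axes at that moment; what a row does not reach only later rows make up. A row lasts 1/10 s, in which the tool goes at most 50 mm and 8.59 degrees, less where a joint would pass 70% of its speed; a pose out of reach is approached as far as the arm can. A call with a gripper value outside its range is refused whole. The fingers move at their own pace and stop on an object; FORCE is the grip in N (left out, the last holds). Time passes only in rows, so rows that repeat a pose let the fingers close. It gives the time, the measured TCP pose, the force, the opening and the grip force at its end, in the units of the state.
- bot.read_state(): the state, without advancing time (a new reading comes with each control period).
- bot.snapshot(name): name is "scene" or "top" or "wrist"; returns a dict with "image" (400x640x3 uint8, red, green, blue), "vfov" (degrees; the focal length in pixels is half the picture's height over the tangent of half this angle, whatever the lens; pixels are square), "cx", "cy" (the principal point, pixels), "view" (4x4, takes a point from world to camera coordinates); the wrist camera has in their place "mount" (4x4, takes a point from camera to tool coordinates, whose origin is the TCP and whose axes are the flange's). Camera axes: x right, y down, z forward; pixel columns grow to the right and rows downward; lengths in m; the calibration is good to about 2 mm. A picture is of the moment at which its call begins: read the wrist's pose just before it. There is no depth.
- bot.sign_off(): hands the job in; it is judged then, once.
The state is a dict: "clock": time; "qpos": joint angles; "dq": joint speeds; "effort": joint torques, N m; "position": TCP position; "tcp_rot": TCP orientation; "force": force on the tool from outside, world axes, zero at the start; "wrist_torque": the same for the moment, N m; "opening": finger opening in m; "grip_force": force on a finger pad.
Only numpy, scipy, OpenCV 4.12 (cv2) and the standard library are available. Lean on these libraries where they do the work, as an engineer would, in place of code of your own. Each camera call takes 0.05 s, during which the arm holds its last target. There are 200 camera calls.

## Working session

There is one attempt and no reset: what is moved stays moved. The work goes in short steps, Python scripts to look and compute and a shell command to move; the robot and the scene stay as the last step left them, time stands still between calls to the robot, and variables do not carry over. Pictures are saved under pics/ and viewed, at most 10 in all, crops included, and the job is handed in when it is done.

```bash
mkdir -p pics; python3 - <<'E'
from cell import bot
import cv2,numpy as np
s=bot.read_state();print({k:np.round(v,3) for k,v in s.items()})
for n in("scene","top"):
    d=bot.snapshot(n);cv2.imwrite(f"pics/{n}0.png",d["image"][:,:,::-1]);print(n,d["vfov"],d["cx"],d["cy"],np.round(d["view"],4).tolist())
E
```

```text
{'clock': np.float64(0.0), 'qpos': array([ 1.261,  0.418, -0.01 ,  1.614,  0.005,  1.111, -0.053]), 'dq': array([ 0.   , -0.001, -0.001,  0.   ,  0.001,  0.001, -0.   ]), 'effort': array([-0.0000e+00, -8.6444e+01,  6.7900e-01, -4.3491e+01,  1.9000e-02,
        7.0000e-03,  0.0000e+00]), 'position': array([ 0.166, -0.602,  0.231]), 'tcp_rot': array([ 0.991,  0.134, -0.   , -0.001]), 'force': array([-0.481,  0.006,  0.164]), 'wrist_torque': array([-0.011, -0.033,  0.018]), 'grip_force': np.float64(0.0), 'opening': np.float64(0.086)}
scene 50.37498139502532 326.6368913828615 203.00258766219082 [[-0.5714, -0.8205, 0.0147, 0.3079], [-0.5065, 0.3386, -0.793, 0.3705], [0.6457, -0.4606, -0.6091, 0.8571], [0.0, 0.0, 0.0, 1.0]]
top 46.948154674306586 313.9156090663816 198.65436291163354 [[-0.0156, -0.9999, 0.0042, -0.0076], [-0.9751, 0.0143, -0.2213, 0.592], [0.2212, -0.0075, -0.9752, 1.3492], [0.0, 0.0, 0.0, 1.0]]
```

View pics/top0.png

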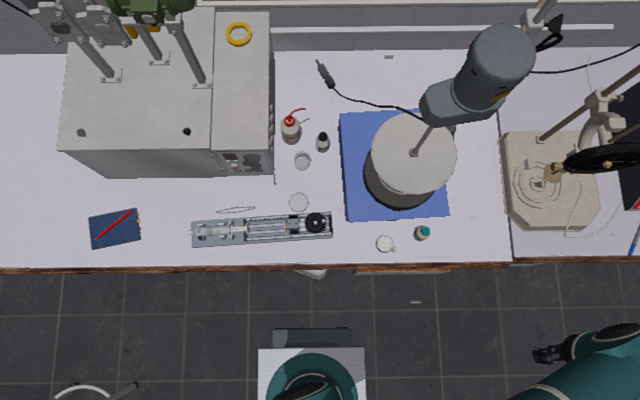

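View pics/scene0.png

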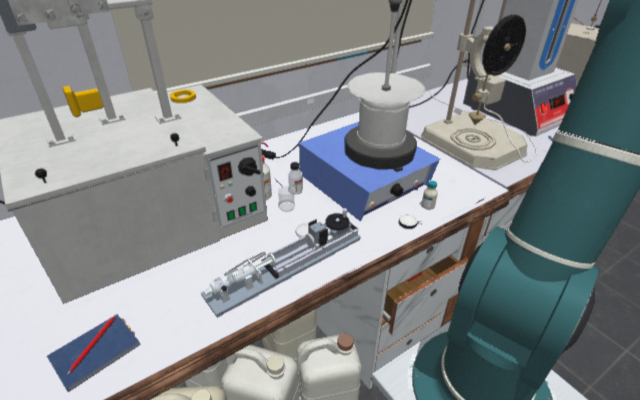

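The top view shows the driver from about (191,234) to (332,225), with the wheel near (316,222). The scene view shows the carriage near (318,232). I'll enlarge both.

```bash
python3 - <<'E'
import cv2,numpy as np
t=cv2.imread("pics/top0.png")[190:262,180:345];s=cv2.imread("pics/scene0.png")[195:325,195:370]
a=cv2.resize(t,None,fx=4.6,fy=4.6,interpolation=cv2.INTER_CUBIC);b=cv2.resize(s,(0,0),fx=4.5,fy=4.5,interpolation=cv2.INTER_CUBIC)
cv2.imwrite("pics/t1.png",a);cv2.imwrite("pics/s1.png",b);print(a.shape,b.shape)
E
```

```text
(331, 759, 3) (585, 788, 3)
```

View pics/t1.png

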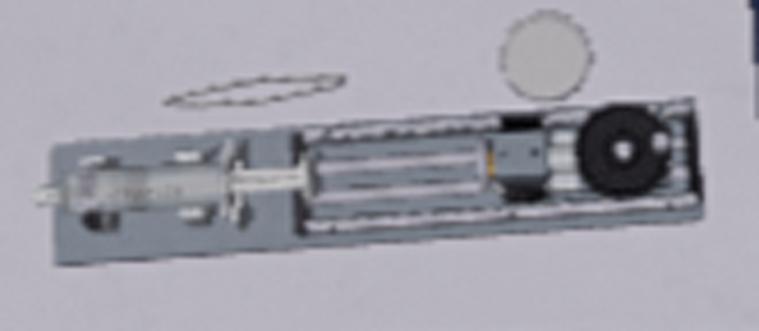

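View pics/s1.png

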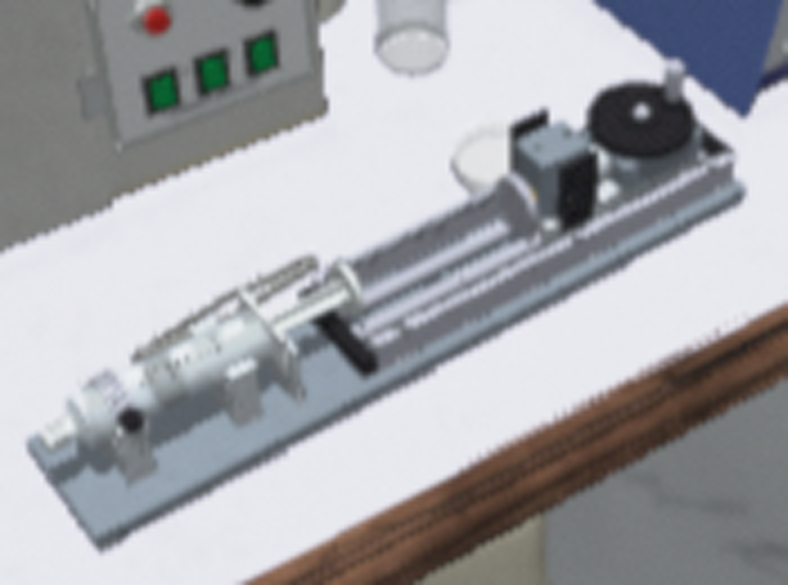

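The top crop shows the wheel hub at (624,150), buttons near (522,122) and (520,192), the pusher at about x=487, the thumb disc at about (306,177), and base ends at (57,265) and (703,217). The scene crop shows the hub at (641,112), the crank top at (674,68), and the disc at (344,285).

```bash
cat > h.py <<'E'
import numpy as np
CAM={"scene":(50.37498,326.637,203.0026,[[-0.5714,-0.8205,0.0147,0.3079],[-0.5065,0.3386,-0.793,0.3705],[0.6457,-0.4606,-0.6091,0.8571]]),
"top":(46.94815,313.9156,198.6544,[[-0.0156,-0.9999,0.0042,-0.0076],[-0.9751,0.0143,-0.2213,0.592],[0.2212,-0.0075,-0.9752,1.3492]])}
def ray(R,t,f,cx,cy,u,v,z):  # world->cam R,t
    d=R.T@np.array([(u-cx)/f,(v-cy)/f,1]);o=-R.T@t
    return o+d*(z-o[2])/d[2]
def px(c,u,v,z):
    vf,cx,cy,M=CAM[c];M=np.array(M);return ray(M[:,:3],M[:,3],200/np.tan(np.radians(vf/2)),cx,cy,u,v,z)
E
python3 - <<'E'
from h import *
T=lambda n,u,v,z:print(n,np.round(px("top",180+u/4.6-.4,190+v/4.6-.4,z),4))
S=lambda n,u,v,z:print(n,np.round(px("scene",195+u/4.5-.4,195+v/4.5-.4,z),4))
T("BL",57,265,.0);T("TL",52,145,.012);T("BR",703,217,0);T("TR",693,98,.012)
T("hub",624,150,.075);T("btnL",522,122,.088);T("btnR",520,192,.088);T("push",487,163,.052);T("disc",303,177,.052);T("crank",662,142,.1)
S("hub",641,112,.075);S("crank",674,68,.1);S("disc",346,285,.052);S("BL",100,548,0);S("TL",28,440,.01);S("pushbottom? ",517,205,.052)
E
```

```text
BL [0.456  0.3685 0.    ]
TL [0.5371 0.3724 0.012 ]
BR [ 0.4824 -0.0737  0.    ]
TR [ 0.5635 -0.0682  0.012 ]
hub [ 0.5169 -0.0194  0.075 ]
btnL [0.5341 0.0469 0.088 ]
btnR [0.4881 0.0485 0.088 ]
push [0.5134 0.0718 0.052 ]
disc [0.5058 0.1942 0.052 ]
crank [ 0.5174 -0.0437  0.1   ]
hub [ 0.515  -0.0164  0.075 ]
crank [ 0.5133 -0.0387  0.1   ]
disc [0.5066 0.1915 0.052 ]
BL [ 0.458  0.366 -0.   ]
TL [0.5377 0.3713 0.01  ]
pushbottom?  [0.5086 0.0769 0.052 ]
```

```bash
python3 -m creep '[0,0,-20,130,-140,0,1,0,0,-40,260,-280,10,1,0,0,-60,380,-405,20,1,0,0,-70,460,-490,30,1,0,0,-78,506,-535,30,1,0,0,-78,506,-535,30,1,0,0,-78,506,-535,30,1,0,0,-78,506,-535,30,1,0,0,-78,506,-535,30,1,0,0,-78,506,-535,30,1,0,0,-78,506,-535,30,1,0,0,-78,506,-535,30,1]' 30; cat >> h.py <<'E'
from scipy.spatial.transform import Rotation as Rn
def go(s,tgt,yaw=None):
    """shift (mm, tool axes) to world tgt; yaw = wanted world angle (deg) of tool y; prints tilt-correcting rotvec"""
    R=Rn.from_quat(s["tcp_rot"]);d=R.inv().apply(np.array(tgt)-s["position"])*1e3
    y=np.radians(yaw);ty=np.array([np.cos(y),np.sin(y),0]);tz=np.array([0,0,-1.]);W=Rn.from_matrix(np.c_[np.cross(ty,tz),ty,tz])
    return np.round((R.inv()*W).as_rotvec(degrees=True),1),np.round(d,1)
E
python3 -c "
from cell import bot
from h import *
s=bot.read_state();print(s['qpos'].round(2) if hasattr(s['qpos'],'round') else s['qpos']);print(go(s,[.512,.048,.2],3.3))"
```

```text
clock: 1.3
position: [0.4476, -0.0713, 0.2074]
tcp_rot: [0.686, 0.728, -0.0, 0.0]
force: [0.2, -1.3, 0.3]
opening: 0.0856
grip_force: 0.0
[ 0.65  0.18 -0.61  2.03  0.12  0.97  0.03]
(array([0. , 0. , 0.1]), array([115.3,  71.3,   7.4]))
```

```bash
python3 -m creep '[0,0,0,40,24,0,1,0,0,0,80,48,0,1,0,0,0,115,71,0,1,0,0,0,115,71,0,1,0,0,0,115,71,0,1,0,0,0,115,71,0,1]'; python3 - <<'E'
from cell import bot
from h import *
import cv2,pickle
s=bot.read_state();d=bot.snapshot("wrist");pickle.dump((s,d),open("w1.pkl","wb"))
cv2.imwrite("pics/w1.png",d["image"][:,:,::-1]);print(d["vfov"],np.round(d["mount"],3).tolist(),s["position"],np.round(s["qpos"],2))
E
```

```text
clock: 1.9
position: [0.5108, 0.045, 0.2071]
tcp_rot: [0.686, 0.727, -0.0, -0.0]
force: [0.5, -0.4, 0.2]
opening: 0.0854
grip_force: 0.0
62.397311966416325 [[-0.0, -0.956, -0.292, 0.075], [1.0, -0.0, 0.0, 0.0], [-0.0, -0.292, 0.956, -0.143], [0.0, 0.0, 0.0, 1.0]] [0.51084721 0.0450252  0.20713144] [ 0.42  0.31 -0.67  1.9   0.22  1.01 -0.29]
```

View pics/w1.png

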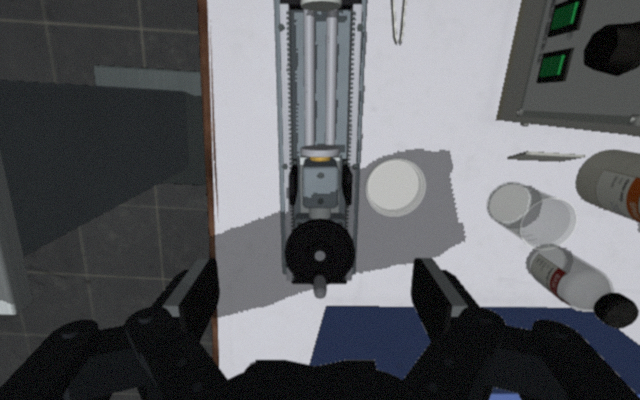

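The wrist view shows the hub at (320,256), the crank top at (320,278), button tops at (294,184) and (347,184), the pusher at (320,154) and the thumb disc at the top edge (320,3).

```bash
cat >> h.py <<'E'
def wpx(s,d,u,v,z):
    R=Rn.from_quat(s["tcp_rot"]).as_matrix();M=np.array(d["mount"]);A=R@M[:3,:3];o=np.array(s["position"])+R@M[:3,3]
    return ray(A.T,-A.T@o,200/np.tan(np.radians(d["vfov"]/2)),d["cx"],d["cy"],u,v,z)
E
python3 - <<'E'
from h import *
import pickle
s,d=pickle.load(open("w1.pkl","rb"))
for n,u,v,z in [("hub",320,256,.075),("crank",320,277,.1),("bl",294,184,.07),("br",347,184,.07),("push",320,147,.070),("disc",321,2,.068),("base near-bottom",284,275,.0),("base top",277,5,0)]:print(n,wpx(s,d,u,v,z).round(4))
print(go(s,[.512,.048,.049],3.3))
E
```

```text
hub [ 0.5196 -0.0177  0.075 ]
crank [ 0.5197 -0.0249  0.1   ]
bl [0.4928 0.0477 0.07  ]
br [0.539  0.0504 0.07  ]
push [0.5134 0.0811 0.07  ]
disc [0.5074 0.1897 0.068 ]
base near-bottom [ 0.4818 -0.0826  0.    ]
base top [0.4665 0.2017 0.    ]
(array([-0.,  0.,  0.]), array([  3. ,   1.4, 158.1]))
```

```bash
python3 -m creep '[0,0,0,3,3,25,1,0,0,0,3,3,60,1,0,0,0,3,3,95,1,0,0,0,3,3,125,1,0,0,0,3,3,145,1,0,0,0,3,3,155,1,0,0,0,3,3,160,1,0,0,0,3,3,160,1,0,0,0,3,3,160,1]' 30; python3 -m creep '[0,0,0,0,0,0,0.65,0,0,0,0,0,0,0.65,0,0,0,0,0,0,0.65,0,0,0,0,0,0,0.65,0,0,0,0,0,0,0.65]' 30;  python3 -m creep '[0,0,0,0,0,0,0.54,0,0,0,0,0,0,0.54,0,0,0,0,0,0,0.54,0,0,0,0,0,0,0.54,0,0,0,0,0,0,0.54]' 30
```

```text
clock: 2.85
position: [0.5146, 0.0489, 0.0483]
tcp_rot: [0.686, 0.728, 0.0, 0.0]
force: [-0.2, -0.3, 0.1]
opening: 0.0854
grip_force: 0.0
clock: 3.35
position: [0.5141, 0.0491, 0.0475]
tcp_rot: [0.686, 0.728, 0.0, -0.0]
force: [-0.3, 0.5, 0.3]
opening: 0.0555
grip_force: 0.0
clock: 3.85
position: [0.5148, 0.0492, 0.048]
tcp_rot: [0.686, 0.728, 0.001, 0.0]
force: [-0.1, -0.9, 8.9]
opening: 0.0457
grip_force: 10.3
```

```bash
python3 -m creep '[0,0,0,2,0,0,0.53,0,0,0,5,0,0,0.53,0,0,0,10,0,0,0.53,0,0,0,16,0,0,0.53,0,0,0,23,0,0,0.53,0,0,0,30,0,0,0.53,0,0,0,30,0,0,0.53]'; python3 -m creep '[0,0,0,4,0,0,0.53,0,0,0,10,0,0,0.53,0,0,0,17,0,0,0.53,0,0,0,24,0,0,0.53,0,0,0,31,0,0,0.53,0,0,0,38,0,0,0.53,0,0,0,45,0,0,0.53,0,0,0,50,0,0,0.53,0,0,0,50,0,0,0.53,0,0,0,50,0,0,0.53]'; python3 - <<'E'
from cell import bot
from h import *
import cv2,pickle
s=bot.read_state();d=bot.snapshot("wrist");pickle.dump((s,d),open("w2.pkl","wb"));t=bot.snapshot("top");
a=cv2.resize(d["image"][:,160:480,::-1],None,fx=1.5,fy=1.5);b=cv2.resize(t["image"][195:255,220:340,::-1],(480,240),interpolation=cv2.INTER_CUBIC)
cv2.imwrite("pics/w2.png",np.hstack([cv2.copyMakeBorder(b,0,360,0,0,cv2.BORDER_CONSTANT)[:, :320],a]))
E
```

```text
clock: 4.55
position: [0.5129, 0.0803, 0.0481]
tcp_rot: [0.685, 0.728, 0.001, 0.0]
force: [0.5, 2.0, 10.8]
opening: 0.0459
grip_force: 10.7
clock: 5.55
position: [0.5101, 0.1296, 0.0481]
tcp_rot: [0.686, 0.728, 0.001, 0.0]
force: [1.1, 0.6, 9.0]
opening: 0.0457
grip_force: 10.7
```

View pics/w2.png

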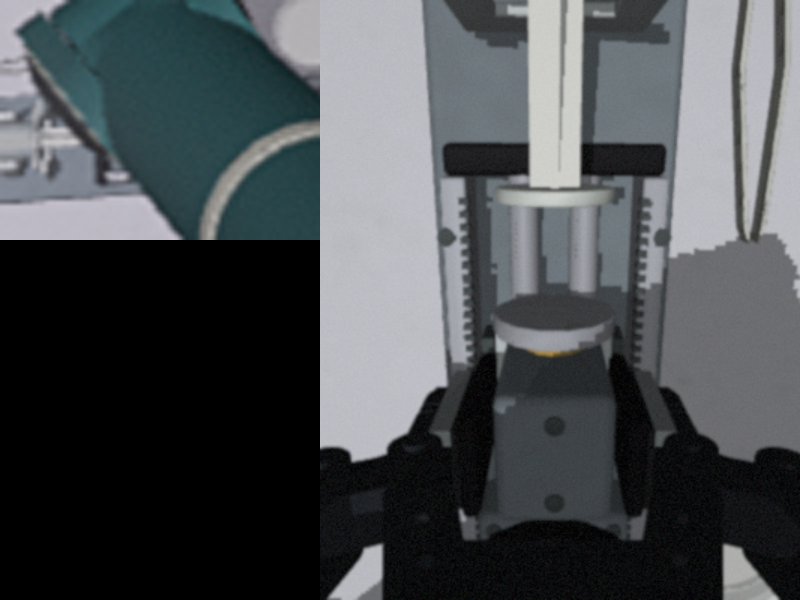

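The wrist crop shows the pusher's front face (top edge around row 330, bottom around 293) facing the thumb disc band (rows 185–211, column 556). The gap is still open and the carriage moved with the hand.

```bash
python3 - <<'E'
from h import *
import pickle
s,d=pickle.load(open("w2.pkl","rb"))
g=np.array(d["image"]).astype(int).sum(2)//3
print("col",[(v,int(g[v,316:326].mean())) for v in list(range(118,148))+list(range(190,238))])
for n,r,z in [("disc lo edge",211,.0685),("disc up edge",183,.0685),("push top",330,.070),("push bottom",293,.034)]:print(n,wpx(s,d,160+236/1.5,r/1.5,z).round(4))
print(s["position"])
E
```

```text
col [(118, 205), (119, 204), (120, 204), (121, 205), (122, 205), (123, 202), (124, 177), (125, 122), (126, 88), (127, 121), (128, 173), (129, 199), (130, 203), (131, 201), (132, 200), (133, 197), (134, 196), (135, 194), (136, 187), (137, 165), (138, 135), (139, 119), (140, 118), (141, 118), (142, 118), (143, 118), (144, 117), (145, 117), (146, 117), (147, 117), (190, 68), (191, 68), (192, 68), (193, 67), (194, 67), (195, 65), (196, 62), (197, 59), (198, 58), (199, 58), (200, 58), (201, 59), (202, 60), (203, 57), (204, 59), (205, 60), (206, 61), (207, 60), (208, 60), (209, 59), (210, 61), (211, 61), (212, 60), (213, 59), (214, 60), (215, 60), (216, 62), (217, 59), (218, 59), (219, 70), (220, 108), (221, 142), (222, 154), (223, 158), (224, 157), (225, 158), (226, 158), (227, 158), (228, 157), (229, 155), (230, 154), (231, 153), (232, 151), (233, 138), (234, 113), (235, 87), (236, 67), (237, 52)]
disc lo edge [0.5077 0.1896 0.0685]
disc up edge [0.5073 0.1963 0.0685]
push top [0.5096 0.1592 0.07  ]
push bottom [0.51   0.1588 0.034 ]
[0.51005184 0.12963464 0.04809465]
```

```bash
python3 -m creep '[0,0,0,3,0,0,0.53,0,0,0,8,0,0,0.53,0,0,0,13,0,0,0.53,0,0,0,18,0,0,0.53,0,0,0,21,0,0,0.53,0,0,0,21,0,0,0.53,0,0,0,21,0,0,0.53,0,0,0,21,0,0,0.53]'; python3 - <<'E'
from cell import bot
from h import *
s=bot.read_state();d=bot.snapshot("wrist")
g=np.array(d["image"]).astype(int).sum(2)//3
print(s["position"],[(v,int(g[v,314:326].mean())) for v in range(110,225)])
E
```

```text
clock: 6.45
position: [0.5088, 0.1505, 0.0481]
tcp_rot: [0.686, 0.728, 0.001, 0.0]
force: [1.5, 0.8, 9.5]
opening: 0.0455
grip_force: 10.7
[0.50882282 0.15045937 0.04809295] [(110, 188), (111, 187), (112, 187), (113, 187), (114, 188), (115, 188), (116, 187), (117, 187), (118, 188), (119, 191), (120, 194), (121, 195), (122, 194), (123, 194), (124, 194), (125, 194), (126, 193), (127, 195), (128, 195), (129, 195), (130, 195), (131, 194), (132, 193), (133, 194), (134, 195), (135, 194), (136, 195), (137, 195), (138, 195), (139, 198), (140, 200), (141, 200), (142, 201), (143, 200), (144, 201), (145, 200), (146, 201), (147, 200), (148, 199), (149, 199), (150, 199), (151, 200), (152, 199), (153, 199), (154, 199), (155, 199), (156, 200), (157, 199), (158, 199), (159, 199), (160, 202), (161, 204), (162, 205), (163, 204), (164, 205), (165, 205), (166, 204), (167, 205), (168, 204), (169, 205), (170, 204), (171, 204), (172, 205), (173, 203), (174, 185), (175, 153), (176, 132), (177, 118), (178, 92), (179, 76), (180, 70), (181, 70), (182, 93), (183, 148), (184, 190), (185, 203), (186, 203), (187, 200), (188, 199), (189, 196), (190, 193), (191, 185), (192, 151), (193, 98), (194, 69), (195, 64), (196, 62), (197, 58), (198, 58), (199, 58), (200, 58), (201, 59), (202, 59), (203, 60), (204, 60), (205, 61), (206, 61), (207, 59), (208, 60), (209, 60), (210, 61), (211, 61), (212, 60), (213, 62), (214, 60), (215, 62), (216, 61), (217, 62), (218, 60), (219, 71), (220, 110), (221, 143), (222, 156), (223, 157), (224, 158)]
```

```bash
python3 -c "
from h import *
import pickle
from cell import bot
s,d=pickle.load(open('w2.pkl','rb'));s=bot.read_state()
a=wpx(s,d,320,192.4,.0685);b=wpx(s,d,320,220,.07);print(a,b,a-b)"
python3 -m creep '[0,0,0,0,0,0,0.6,0,0,0,0,0,0,0.7,0,0,0,0,0,0,1,0,0,0,0,0,0,1,0,0,0,0,0,0,1,0,0,0,0,0,0,1]'
python3 -c "
from h import *
from cell import bot
s=bot.read_state();d=bot.snapshot('wrist');
g=np.array(d['image']).astype(int).sum(2)//3
print([(v,int(g[v,314:326].mean())) for v in list(range(186,198))+list(range(214,226))])"
```

```text
[0.5087648  0.19079541 0.0685    ] [0.50942225 0.180067   0.07      ] [-0.00065746  0.0107284  -0.0015    ]
clock: 7.1
position: [0.5079, 0.1499, 0.0474]
tcp_rot: [0.686, 0.728, -0.0, -0.0]
force: [-0.4, -0.2, 0.6]
opening: 0.0857
grip_force: 0.0
[(186, 203), (187, 200), (188, 198), (189, 195), (190, 188), (191, 160), (192, 112), (193, 75), (194, 65), (195, 65), (196, 62), (197, 59), (214, 61), (215, 61), (216, 62), (217, 61), (218, 60), (219, 78), (220, 120), (221, 152), (222, 156), (223, 157), (224, 158), (225, 159)]
```

Locked with a gap of about 10.5 mm. Next I lift and move over the crank grip.

```bash
python3 -m creep '[0,0,0,0,0,-25,1,0,0,0,0,0,-60,1,0,0,0,0,0,-70,1,0,0,0,-20,0,-70,1,0,0,0,-50,0,-70,1,0,0,0,-75,0,-70,1,0,0,0,-90.5,0,-70,1,0,0,0,-90.5,0,-70,1,0,0,0,-90.5,0,-70,1]' 30; python3 - <<'E'
from cell import bot
from h import *
import cv2
s=bot.read_state();d=bot.snapshot("wrist");print(go(s,[.5135,.0595,.077],3.3))
cv2.imwrite("pics/w3.png",d["image"][:,:,::-1])
E
```

```text
clock: 8.05
position: [0.5133, 0.0598, 0.1172]
tcp_rot: [0.686, 0.728, 0.0, -0.0]
force: [0.3, -0.3, 0.0]
opening: 0.0855
grip_force: 0.0
(array([-0. , -0. ,  0.1]), array([-0.3,  0.2, 40.2]))
```

View pics/w3.png

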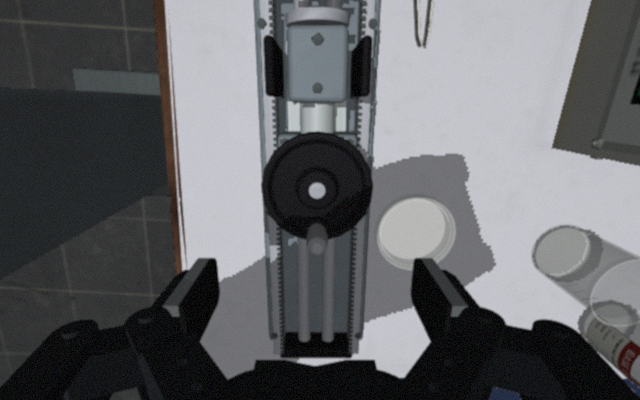

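The wrist view shows the hub at (317,190) and the crank grip top at (317,241). The finger pads straddle its line.

```bash
python3 - <<'E'
from cell import bot
from h import *
import pickle
s=bot.read_state();_,d=pickle.load(open("w2.pkl","rb"))
print(wpx(s,d,317,190,.074),wpx(s,d,317,241,.1),wpx(s,d,317,226,.076))
E
```

```text
[0.51350794 0.08428844 0.074     ] [0.51461352 0.06357686 0.1       ] [0.51482903 0.06261099 0.076     ]
```

```bash
python3 -m creep '[0,0,0,0.5,0.7,15,1,0,0,0,0.5,0.7,30,1,0,0,0,0.5,0.7,40,1,0,0,0,0.5,0.7,40,1,0,0,0,0.5,0.7,40,0.4,0,0,0,0.5,0.7,40,0.25,0,0,0,0.5,0.7,40,0.2,0,0,0,0.5,0.7,40,0.15,0,0,0,0.5,0.7,40,0.1,0,0,0,0.5,0.7,40,0.1,0,0,0,0.5,0.7,40,0.1,0,0,0,0.5,0.7,40,0.1]' 25; python3 -m creep '[0,0,0,0,0,0,0.1,0,0,0,0,0,0,0.1]' 25
```

```text
clock: 9.3
position: [0.5142, 0.0601, 0.0776]
tcp_rot: [0.686, 0.728, 0.0, 0.0]
force: [-0.6, -1.3, 5.3]
opening: 0.0105
grip_force: 24.8
clock: 9.5
position: [0.5143, 0.06, 0.0776]
tcp_rot: [0.686, 0.728, 0.0, 0.0]
force: [-0.5, -1.2, 5.7]
opening: 0.0104
grip_force: 24.8
```

```bash
python3 -m creep '[0,0,0,0.2,-3.5,0,0.1,0,0,0,1,-6.9,0,0.1,0,0,0,2.2,-10.2,0,0.1,0,0,0,3.8,-13.2,0,0.1,0,0,0,5.8,-16.1,0,0.1,0,0,0,8.3,-18.6,0,0.1,0,0,0,11,-20.7,0,0.1,0,0,0,14,-22.5,0,0.1,0,0,0,17.3,-23.8,0,0.1,0,0,0,20.7,-24.6,0,0.1,0,0,0,25,-25,0,0.1,0,0,0,25,-25,0,0.1]' 25;  python3 -m creep '[0,0,0,3.9,0.3,0,0.1,0,0,0,7.7,1.2,0,0.1,0,0,0,11.3,2.7,0,0.1,0,0,0,11.3,2.7,0,0.1,0,0,0,11.3,2.7,0,0.1]' 25
python3 - <<'E'
from cell import bot
from h import *
import cv2
s=bot.read_state();d=bot.snapshot("wrist")
a=d["image"][:,200:440,::-1];t=bot.snapshot("scene");b=cv2.resize(t["image"][190:300,220:360,::-1],(509,400))
cv2.imwrite("pics/w4.png",np.hstack([a,b]))
E
```

```text
clock: 10.7
position: [0.4879, 0.0843, 0.0775]
tcp_rot: [0.686, 0.728, 0.0, 0.0]
force: [3.8, 1.1, 4.5]
opening: 0.0103
grip_force: 24.9
clock: 11.2
position: [0.4899, 0.095, 0.0775]
tcp_rot: [0.686, 0.728, 0.0, 0.0]
force: [3.5, -0.8, 6.3]
opening: 0.0103
grip_force: 25.0
```

View pics/w4.png

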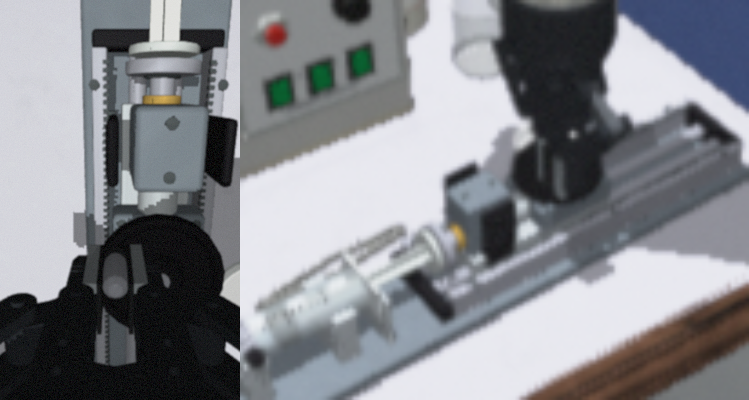

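The wrist crop shows the pusher extended by about 8 mm (rim at rows 57–75, column about 165) and nearly at the thumb disc (rows 38–57). Both views show the crank still held.

```bash
cat > gap.py <<'E'
from cell import bot
from h import *
s=bot.read_state();d=bot.snapshot("wrist")
g=np.array(d["image"]).astype(int).sum(2)//3
u=int(wpx(s,d,360,60,.07)[0]*0)+363
print(np.round(s["position"],4),[(v,int(g[v,u-23:u-13].mean()),int(g[v,u+13:u+23].mean())) for v in range(34,82)])
for v in (45,50,55,60,65,75):print(v,wpx(s,d,u,v,.0695).round(4))
F=[bot.read_state()["force"] for _ in range(3)];print(np.round(F,2))
E
python3 gap.py
```

```text
[0.4899 0.095  0.0775] [(34, 47, 105), (35, 44, 103), (36, 45, 104), (37, 46, 102), (38, 46, 103), (39, 46, 102), (40, 49, 123), (41, 86, 167), (42, 142, 203), (43, 182, 210), (44, 193, 208), (45, 194, 207), (46, 196, 204), (47, 195, 203), (48, 196, 200), (49, 196, 191), (50, 185, 159), (51, 149, 108), (52, 98, 75), (53, 72, 71), (54, 71, 72), (55, 72, 70), (56, 72, 79), (57, 87, 113), (58, 122, 149), (59, 152, 165), (60, 161, 167), (61, 161, 166), (62, 161, 168), (63, 162, 167), (64, 162, 167), (65, 163, 166), (66, 163, 165), (67, 165, 166), (68, 166, 165), (69, 168, 164), (70, 168, 159), (71, 157, 140), (72, 121, 103), (73, 74, 65), (74, 51, 52), (75, 46, 47), (76, 50, 49), (77, 61, 56), (78, 69, 69), (79, 81, 83), (80, 86, 87), (81, 86, 89)]
45 [0.5047 0.1922 0.0695]
50 [0.5048 0.1903 0.0695]
55 [0.505  0.1884 0.0695]
60 [0.5052 0.1865 0.0695]
65 [0.5054 0.1845 0.0695]
75 [0.5058 0.1805 0.0695]
[[ 3.09 -0.7   6.03]
 [ 3.09 -0.7   6.03]
 [ 3.09 -0.7   6.03]]
```

```bash
python3 -m creep '[0,0,0,1.7,1,0,0.1,0,0,0,3.4,2.1,0,0.1,0,0,0,5,3.3,0,0.1,0,0,0,6.4,4.6,0,0.1,0,0,0,7.7,6.1,0,0.1,0,0,0,8.9,7.6,0,0.1,0,0,0,8.9,7.6,0,0.1,0,0,0,8.9,7.6,0,0.1,0,0,0,8.9,7.6,0,0.1]' 25; python3 gap.py
```

```text
clock: 12.25
position: [0.4967, 0.1042, 0.0775]
tcp_rot: [0.686, 0.728, -0.0, 0.0]
force: [2.4, -0.1, 7.7]
opening: 0.0101
grip_force: 25.2
[0.4967 0.1042 0.0775] [(34, 208, 126), (35, 208, 126), (36, 207, 126), (37, 209, 127), (38, 208, 127), (39, 206, 127), (40, 204, 126), (41, 204, 127), (42, 205, 128), (43, 205, 127), (44, 205, 128), (45, 204, 126), (46, 206, 113), (47, 205, 81), (48, 204, 40), (49, 202, 24), (50, 204, 30), (51, 205, 31), (52, 205, 32), (53, 206, 31), (54, 206, 32), (55, 206, 30), (56, 206, 30), (57, 205, 30), (58, 204, 30), (59, 206, 28), (60, 207, 31), (61, 207, 29), (62, 200, 31), (63, 195, 31), (64, 202, 48), (65, 212, 67), (66, 216, 86), (67, 216, 95), (68, 216, 98), (69, 214, 104), (70, 213, 116), (71, 203, 122), (72, 168, 119), (73, 109, 112), (74, 93, 103), (75, 134, 104), (76, 167, 114), (77, 177, 118), (78, 179, 116), (79, 180, 113), (80, 181, 112), (81, 182, 110)]
45 [0.5115 0.2014 0.0695]
50 [0.5117 0.1995 0.0695]
55 [0.5119 0.1976 0.0695]
60 [0.5121 0.1957 0.0695]
65 [0.5123 0.1937 0.0695]
75 [0.5127 0.1898 0.0695]
[[ 1.89 -1.5   7.41]
 [ 1.89 -1.5   7.41]
 [ 1.89 -1.5   7.41]]
```

```bash
python3 -m creep '[0,0,0,0.7,1.1,0,0.1,0,0,0,0.7,1.1,0,0.1,0,0,0,0.7,1.1,0,0.1,0,0,0,0.7,1.1,0,0.1]' 25 | grep -E "pos|^force"; python3 -m creep '[0,0,0,0.7,1.1,0,0.1,0,0,0,0.7,1.1,0,0.1,0,0,0,0.7,1.1,0,0.1,0,0,0,0.7,1.1,0,0.1]' 25| grep -E "pos|^force";  sed -i 's/+363/+345/; s/u-23:u-13/u-7:u+7/; s/range(34,82)/range(60,100)/' gap.py; sed -i '/^for/d' gap.py; python3 gap.py
```

```text
position: [0.4977, 0.105, 0.0775]
force: [2.2, -1.0, 9.3]
position: [0.4987, 0.1057, 0.0774]
force: [1.1, -1.2, 7.6]
[0.4987 0.1057 0.0774] [(60, 211, 36), (61, 209, 38), (62, 209, 34), (63, 208, 36), (64, 208, 31), (65, 205, 32), (66, 193, 68), (67, 192, 133), (68, 209, 177), (69, 216, 187), (70, 215, 185), (71, 214, 183), (72, 214, 181), (73, 212, 180), (74, 205, 175), (75, 179, 163), (76, 133, 132), (77, 121, 108), (78, 154, 129), (79, 169, 147), (80, 173, 150), (81, 175, 150), (82, 176, 149), (83, 177, 149), (84, 177, 148), (85, 177, 149), (86, 175, 148), (87, 175, 147), (88, 174, 146), (89, 172, 145), (90, 162, 140), (91, 129, 114), (92, 73, 74), (93, 43, 62), (94, 45, 68), (95, 73, 74), (96, 122, 79), (97, 155, 84), (98, 161, 85), (99, 161, 91)]
[[ 1.25 -1.71  8.01]
 [ 1.25 -1.71  8.01]
 [ 1.25 -1.71  8.01]]
```

```bash
python3 -m creep '[0,0,0,0.4,0.8,0,0.1,0,0,0,0.4,0.8,0,0.1,0,0,0,0.4,0.8,0,0.1,0,0,0,0.4,0.8,0,0.1]' 25 | grep -E "pos|^force"; python3 gap.py|tail -4| cut -c1-700
```

```text
position: [0.4995, 0.1062, 0.0774]
force: [0.5, -0.7, 8.7]
[0.4995 0.1062 0.0774] [(60, 208, 26), (61, 208, 28), (62, 208, 29), (63, 209, 26), (64, 210, 26), (65, 211, 23), (66, 207, 25), (67, 193, 56), (68, 190, 119), (69, 208, 166), (70, 214, 180), (71, 214, 179), (72, 213, 178), (73, 211, 175), (74, 211, 173), (75, 204, 170), (76, 180, 160), (77, 138, 132), (78, 131, 116), (79, 160, 136), (80, 170, 145), (81, 171, 148), (82, 174, 146), (83, 174, 146), (84, 174, 144), (85, 175, 144), (86, 174, 144), (87, 172, 144), (88, 172, 144), (89, 170, 142), (90, 167, 141), (91, 152, 128), (92, 115, 102), (93, 70, 68), (94, 52, 66), (95, 58, 72), (96, 83, 76), (97, 124, 80), (98, 150, 80), (99, 155, 80)]
[[ 1.24 -1.17  9.59]
 [ 1.24 -1.17  9.59]
 [ 1.24 -1.17  9.59]]
```

```bash
python3 -m creep '[0,0,0,0.35,0.8,0,0.1,0,0,0,0.35,0.8,0,0.1,0,0,0,0.35,0.8,0,0.1,0,0,0,0.35,0.8,0,0.1]' 25 | grep -E "pos|^force"; python3 gap.py|cut -c1-700
```

```text
position: [0.5002, 0.1066, 0.0774]
force: [-0.3, -1.0, 9.1]
[0.5002 0.1066 0.0774] [(60, 212, 31), (61, 211, 27), (62, 210, 27), (63, 211, 27), (64, 211, 30), (65, 211, 29), (66, 212, 26), (67, 210, 27), (68, 195, 53), (69, 190, 109), (70, 207, 156), (71, 213, 172), (72, 212, 173), (73, 210, 171), (74, 210, 169), (75, 208, 167), (76, 201, 163), (77, 174, 154), (78, 138, 130), (79, 141, 120), (80, 163, 138), (81, 169, 143), (82, 171, 142), (83, 171, 143), (84, 172, 141), (85, 172, 139), (86, 171, 140), (87, 171, 139), (88, 170, 139), (89, 168, 138), (90, 167, 138), (91, 160, 133), (92, 133, 117), (93, 89, 89), (94, 67, 71), (95, 66, 72), (96, 67, 75), (97, 85, 76), (98, 118, 77), (99, 140, 77)]
[[ 0.58 -0.28  9.03]
 [ 0.58 -0.28  9.03]
 [ 0.58 -0.28  9.03]]
```

```bash
python3 -m creep '[0,0,0,0.35,0.8,0,0.1,0,0,0,0.35,0.8,0,0.1,0,0,0,0.35,0.8,0,0.1,0,0,0,0.35,0.8,0,0.1]' 25 | grep -E "pos|^force"; python3 gap.py|cut -c230-480
```

```text
position: [0.501, 0.107, 0.0775]
force: [0.6, -0.8, 9.4]
0, 166), (74, 208, 163), (75, 207, 162), (76, 206, 159), (77, 197, 156), (78, 169, 146), (79, 143, 128), (80, 153, 122), (81, 164, 136), (82, 168, 139), (83, 169, 138), (84, 170, 136), (85, 169, 137), (86, 169, 135), (87, 168, 135), (88, 168, 133), (8
```

```bash
python3 -m creep '[0,0,0,0.35,0.8,0,0.1,0,0,0,0.35,0.8,0,0.1,0,0,0,0.35,0.8,0,0.1,0,0,0,0.35,0.8,0,0.1]' 25 | grep -E "pos|^force"; python3 gap.py|cut -c230-480
```

```text
position: [0.5016, 0.1073, 0.0774]
force: [0.3, -1.6, 10.0]
, 160), (74, 206, 158), (75, 204, 154), (76, 203, 154), (77, 200, 151), (78, 190, 145), (79, 158, 135), (80, 138, 124), (81, 156, 124), (82, 164, 134), (83, 165, 136), (84, 166, 134), (85, 166, 132), (86, 166, 132), (87, 167, 130), (88, 165, 129), (89
```

```bash
cat > gap2.py <<'E'
from cell import bot
from h import *
s=bot.read_state();d=bot.snapshot("wrist")
g=np.array(d["image"]).astype(float).mean(2)
p=g[:,358:368].mean(1);q=g[:,338:352].mean(1)
def edge(p,a,b):
    i=a+np.argmax(np.abs(np.diff(p[a:b])));lo,hi=p[i-2],p[i+3]
    h=(lo+hi)/2;r=np.arange(i-2,i+4);y=p[i-2:i+4]
    return np.interp(h,y if lo<hi else y[::-1],r if lo<hi else r[::-1])
a,b=edge(p,64,75),edge(q,88,98)
Y=lambda v:wpx(s,d,350,v,.0695)[1]*1e3
m=76+np.argmin(q[76:84]);print("disc back %.2f push rear %.2f diff %.2f mm; dip"%(Y(a),Y(b),Y(a)-Y(b)),q[m-3:m+5].round(),np.round(s["force"],1),np.round(s["position"]*1e3,1))
E
python3 gap2.py; python3 -m creep '[0,0,0,0.35,0.8,0,0.1,0,0,0,0.35,0.8,0,0.1,0,0,0,0.35,0.8,0,0.1]' 25 | grep -E "^force";python3 gap2.py
```

```text
disc back 194.28 push rear 184.90 diff 9.38 mm; dip [201. 190. 158. 139. 156. 165. 166. 168.] [ 0.1 -1.   9.5] [501.6 107.4  77.4]
force: [-0.5, -1.8, 10.2]
disc back 194.27 push rear 185.03 diff 9.24 mm; dip [193. 171. 141. 140. 157. 163. 164. 164.] [-0.5 -1.8 10.2] [502.4 107.7  77.4]
```

```bash
python3 -m creep '[0,0,0,0.3,0.8,0,0.1,0,0,0,0.3,0.8,0,0.1,0,0,0,0.3,0.8,0,0.1]' 25 | grep -E "^force";python3 gap2.py
```

```text
force: [-0.9, -1.3, 11.0]
disc back 194.24 push rear 185.00 diff 9.24 mm; dip [193. 184. 155. 136. 152. 160. 160. 161.] [-0.9 -1.3 11. ] [503.2 107.9  77.4]
```

```bash
python3 gap2.py; python3 -m creep '[0,0,0,0.25,0.8,0,0.1,0,0,0,0.25,0.8,0,0.1,0,0,0,0.25,0.8,0,0.1]' 25 | grep -E "^force";python3 gap2.py;python3 gap2.py
```

```text
disc back 194.19 push rear 184.95 diff 9.23 mm; dip [194. 183. 156. 136. 151. 159. 160. 161.] [ 0.  -2.7 10.3] [503.2 107.9  77.4]
force: [-1.4, -2.4, 10.7]
disc back 194.13 push rear 185.08 diff 9.05 mm; dip [190. 184. 165. 141. 143. 153. 157. 158.] [-1.4 -2.4 10.7] [503.9 108.1  77.4]
disc back 194.19 push rear 185.10 diff 9.09 mm; dip [190. 184. 165. 142. 143. 154. 157. 157.] [-0.2 -3.7  9.5] [503.9 108.1  77.4]
```

```bash
python3 -m creep '[0,0,0,0.25,0.8,0,0.1,0,0,0,0.25,0.8,0,0.1,0,0,0,0.25,0.8,0,0.1]' 25 | grep -E "^force";python3 gap2.py;python3 gap2.py
```

```text
force: [-1.6, -3.3, 10.9]
disc back 194.02 push rear 185.12 diff 8.90 mm; dip [184. 173. 147. 132. 148. 153. 153. 153.] [-1.6 -3.3 10.9] [504.8 108.3  77.4]
disc back 194.05 push rear 185.15 diff 8.89 mm; dip [183. 173. 147. 132. 148. 153. 154. 154.] [-2.1 -3.8 10.8] [504.7 108.3  77.4]
```

```bash
python3 -m creep '[0,0,0,0.2,0.8,0,0.1,0,0,0,0.2,0.8,0,0.1,0,0,0,0.2,0.8,0,0.1]' 25 | grep -E "^force";python3 gap2.py;python3 gap2.py
```

```text
force: [-1.6, -4.9, 10.4]
disc back 193.89 push rear 185.19 diff 8.70 mm; dip [179. 173. 150. 135. 142. 150. 150. 149.] [-1.6 -4.9 10.4] [505.5 108.5  77.4]
disc back 193.93 push rear 185.22 diff 8.71 mm; dip [180. 171. 150. 133. 143. 149. 151. 150.] [-0.8 -5.1  9.8] [505.5 108.5  77.4]
```

```bash
python3 - <<'E'
from cell import bot
from h import *
import cv2,pickle
s=bot.read_state();d=bot.snapshot("wrist");pickle.dump((s,d),open("w5.pkl","wb"))
t=bot.snapshot("scene")
a=cv2.resize(d["image"][55:115,290:390,::-1],(800,480),interpolation=cv2.INTER_NEAREST)
cv2.imwrite("pics/w5.png",a)
E
```

```text
(no output)
```

View pics/w5.png

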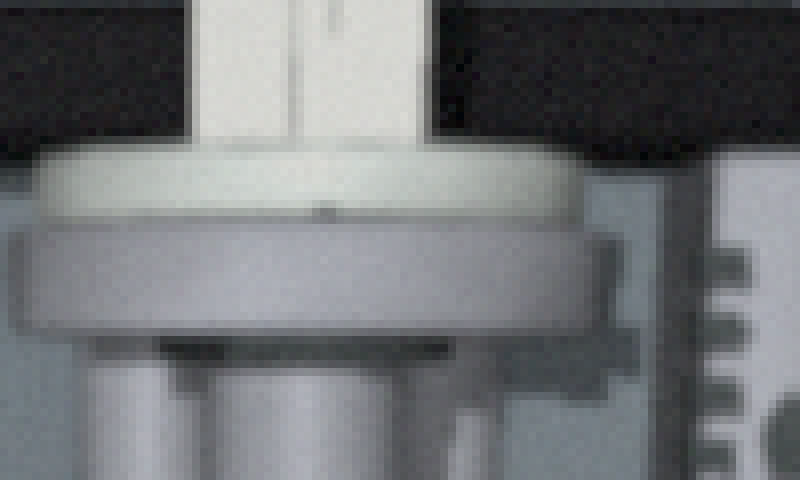

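The crop shows the pusher rim (rows 222–332) almost against the thumb disc (rows 142–215), with only a hairline at row 217. I'll track both with columns fixed in the world and average the force.

```bash
cat > gap3.py <<'E'
from cell import bot
from h import *
import sys
xc=0.5079
def one():
    s=bot.read_state();d=bot.snapshot("wrist");g=np.array(d["image"]).astype(float).mean(2)
    f=200/np.tan(np.radians(d["vfov"]/2));a=wpx(s,d,300,80,.0695)[0];b=wpx(s,d,340,80,.0695)[0];uc=300+40*(xc-a)/(b-a)
    out=[]
    def prof(o):
        u=np.arange(uc+o-4,uc+o+4.1,.5);import cv2
        r=np.arange(60,104,.25);U,V=np.meshgrid(u,r);return r,cv2.remap(g.astype(np.float32),U.astype(np.float32),V.astype(np.float32),cv2.INTER_LINEAR).mean(1)
    def edge(r,p,a,b,sg):
        k=(r>=a)&(r<=b);D=np.clip(sg*np.gradient(p[k]),0,None);i=np.argmax(D);rr=r[k];w=D*(abs(rr-rr[i])<2);return (rr*w).sum()/w.sum()
    Y=lambda v:wpx(s,d,uc,v,.0695)[1]*1e3
    for o in(-22,22):
        r,p=prof(o);e1=edge(r,p,66,77,1);e2=edge(r,p,90,103,-1);k=(r>e1+5)&(r<e1+13);m=p[k].min();out+=[Y(e1),Y(e2),m/np.median(p[(r>e2-8)&(r<e2-3)])]
    return out,s["force"],s["position"],uc
R=[one() for _ in range(4)]
o=np.mean([r[0] for r in R],0);print("back",o[[0,3]].round(2),"rear",o[[1,4]].round(2),"diff %.2f %.2f"%(o[0]-o[1],o[3]-o[4]),"dip",o[[2,5]].round(2),"F",np.mean([r[1] for r in R],0).round(2),"pos",(R[-1][2]*1e3).round(2),"uc %.0f"%R[0][3])
E
python3 gap3.py;  python3 -m creep '[0,0,0,0.1,0.6,0,0.1,0,0,0,0.1,0.6,0,0.1,0,0,0,0.1,0.6,0,0.1]' 25 | grep -E "clock";python3 gap3.py
```

```text
back [194.19 194.15] rear [184.63 184.81] diff 9.56 9.34 dip [0.89 0.96] F [-0.77 -3.89 10.6 ] pos [505.48 108.46  77.37] uc 331
clock: 17.55
back [194.21 194.18] rear [184.66 184.76] diff 9.55 9.42 dip [0.91 0.95] F [-1.05 -4.16 10.91] pos [506.06 108.54  77.36] uc 329
```

```bash
python3 -m creep '[0,0,0,0.1,0.7,0,0.1,0,0,0,0.1,0.7,0,0.1,0,0,0,0.1,0.7,0,0.1]' 25 | grep -E "clock";python3 gap3.py
```

```text
clock: 18.05
back [194.24 194.2 ] rear [184.67 184.74] diff 9.57 9.46 dip [0.89 0.93] F [-0.97 -4.21 10.74] pos [506.77 108.64  77.37] uc 328
```

```bash
python3 -m creep '[0,0,0,0.1,0.5,0,0.1,0,0,0,0.1,1,0,0.1,0,0,0,0.1,1,0,0.1,0,0,0,0.1,1,0,0.1]' 25 | grep -E "clock";python3 gap3.py; python3 - <<'E'
from cell import bot
from h import *
import pickle
s,d0=pickle.load(open("w5.pkl","rb"));d=bot.snapshot("wrist")
pickle.dump((bot.read_state(),d),open("w6.pkl","wb"))
import cv2
f=lambda i:cv2.resize(i["image"][50:320,260:400,::-1],None,fx=2.2,fy=2.2,interpolation=cv2.INTER_CUBIC)
cv2.imwrite("pics/w6.png",np.hstack([f(d0),f(d)]))
E
```

```text
clock: 18.65
back [194.27 194.21] rear [184.68 184.76] diff 9.59 9.45 dip [0.88 0.92] F [-1.83 -5.05 10.98] pos [507.73 108.69  77.35] uc 326
```

View pics/w6.png

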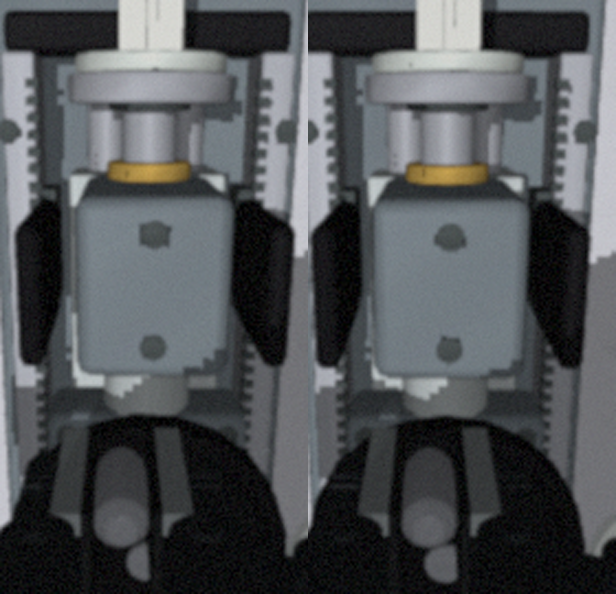

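The pair shows the crank (122,525) still between the pads and having moved about 5° round the hub. The pusher and disc rims sit close together in both. I'll measure them against the fixed black crossbar and the gold collar.

```bash
cat > gap4.py <<'E'
from h import *
import pickle,cv2,sys
def edges(s,d):
    g=np.array(d["image"]).astype(np.float32).mean(2).astype(np.float32);f=200/np.tan(np.radians(d["vfov"]/2))
    a=wpx(s,d,300,80,.0695)[0];b=wpx(s,d,340,80,.0695)[0];uc=300+40*(.5079-a)/(b-a)
    r=np.arange(40,150,.25)
    def prof(o,w=4):
        U,V=np.meshgrid(np.arange(uc+o-w,uc+o+w+.1,.5),r);return cv2.GaussianBlur(cv2.remap(g,U.astype(np.float32),V.astype(np.float32),1).mean(1)[:,None],(1,9),1.5).ravel()
    def E(p,lo,hi,sg):
        k=(r>=lo)&(r<=hi);D=np.clip(sg*np.gradient(p[k]),0,None);i=np.argmax(D);rr=r[k];w=D*(abs(rr-rr[i])<2);return (rr*w).sum()/w.sum()
    p=prof(-19,4);q=prof(0,6);bar=prof(-28,2)
    bk=E(p,66,80,1);rear=E(p,bk+15,bk+32,-1)
    c=prof(0,6);gold=E(c,rear+18,rear+36,-1)
    top=E(prof(-25,4),48,64,-1)
    return np.array([uc,top,bk,rear,gold]),bar
if __name__=="__main__":
  for n in sys.argv[1:]:
    e,_=edges(*pickle.load(open(n+".pkl","rb")));print(n,e.round(2),"bar-back %.2f back-rear %.2f rear-gold %.2f"%tuple(np.diff(e[1:])))
E
python3 gap4.py w5 w6
```

```text
w5 [330.87  54.42  72.55  96.11 131.4 ] bar-back 18.12 back-rear 23.57 rear-gold 35.29
w6 [325.55  54.52  72.66  96.31 123.81] bar-back 18.14 back-rear 23.65 rear-gold 27.50
```

```bash
cat > ext.py <<'E'
from h import *
import pickle,sys
from gap4 import edges
for n in sys.argv[1:]:
    s,d=pickle.load(open(n+".pkl","rb"));e,_=edges(s,d);im=np.array(d["image"]).astype(float)
    u=int(round(e[0]));c=(im[:,u-10:u+10,0]-im[:,u-10:u+10,2]).mean(1);k=np.arange(110,140);c=c[110:140];h=c.max()/2
    i=np.where(c>h)[0];t=k[i[0]]-(c[i[0]]-h)/(c[i[0]]-c[i[0]-1]);b=k[i[-1]]+(c[i[-1]]-h)/(c[i[-1]]-c[i[-1]+1])
    print(n,e.round(2),"gold %.2f %.2f rear->gold %.2f bar->gold %.2f"%(t,b,t-e[3],t-e[1]), s["position"].round(4))
E
python3 ext.py w5 w6
```

```text
w5 [330.87  54.42  72.55  96.11 131.4 ] gold 123.98 132.39 rear->gold 27.87 bar->gold 69.56 [0.5055 0.1085 0.0774]
w6 [325.55  54.52  72.66  96.31 123.81] gold 125.04 133.43 rear->gold 28.73 bar->gold 70.52 [0.5077 0.1087 0.0774]
```

```bash
cat > snap.py <<'E'
from cell import bot
import pickle,sys
s=bot.read_state();pickle.dump((s,bot.snapshot("wrist")),open(sys.argv[1]+".pkl","wb"));print(s["force"].round(1),s["clock"])
E
python3 -m creep '[0,0,0,-0.1,-0.7,0,0.1,0,0,0,-0.2,-1.4,0,0.1,0,0,0,-0.3,-2.2,0,0.1,0,0,0,-0.3,-2.2,0,0.1,0,0,0,-0.3,-2.2,0,0.1]' 25 | grep clock; python3 snap.py w7; python3 ext.py w5 w6 w7; python3 gap4.py w5 w7
```

```text
clock: 19.4
[ 1.1 -5.6  8.3] 19.4
w5 [330.87  54.42  72.55  96.11 131.4 ] gold 123.98 132.39 rear->gold 27.87 bar->gold 69.56 [0.5055 0.1085 0.0774]
w6 [325.55  54.52  72.66  96.31 123.81] gold 125.04 133.43 rear->gold 28.73 bar->gold 70.52 [0.5077 0.1087 0.0774]
w7 [329.91  54.09  72.06  95.66 123.06] gold 124.32 132.60 rear->gold 28.66 bar->gold 70.24 [0.5059 0.1083 0.0774]
w5 [330.87  54.42  72.55  96.11 131.4 ] bar-back 18.12 back-rear 23.57 rear-gold 35.29
w7 [329.91  54.09  72.06  95.66 123.06] bar-back 17.98 back-rear 23.60 rear-gold 27.40
```

The pusher is bearing on the disc and the plunger hasn't moved. Next I let go of the grip and lift clear.

```bash
python3 -m creep '[0,0,0,0,0,0,0.2,0,0,0,0,0,0,0.3,0,0,0,0,0,0,0.5,0,0,0,0,0,0,0.6,0,0,0,0,0,0,0.6]' 20; python3 snap.py w8; python3 ext.py w7 w8;python3 gap4.py w7 w8
```

```text
clock: 19.95
position: [0.5058, 0.1092, 0.0773]
tcp_rot: [0.686, 0.728, -0.0, -0.0]
force: [-0.1, -0.1, 0.5]
opening: 0.0512
grip_force: 0.0
[-0.1 -0.1  0.5] 19.95
w7 [329.91  54.09  72.06  95.66 123.06] gold 124.32 132.60 rear->gold 28.66 bar->gold 70.24 [0.5059 0.1083 0.0774]
w8 [330.19  55.71  74.21  97.85 133.19] gold 126.19 134.52 rear->gold 28.33 bar->gold 70.47 [0.5058 0.1092 0.0773]
w7 [329.91  54.09  72.06  95.66 123.06] bar-back 17.98 back-rear 23.60 rear-gold 27.40
w8 [330.19  55.71  74.21  97.85 133.19] bar-back 18.50 back-rear 23.64 rear-gold 35.33
```

```bash
python3 -m creep '[0,0,0,0,0,0,0.9,0,0,0,0,0,0,1,0,0,0,0,0,-10,1,0,0,0,0,0,-30,1,0,0,0,0,0,-60,1,0,0,0,-15,0,-90,1,0,0,0,-35,0,-90,1,0,0,0,-42,0,-90,1,0,0,0,-42,0,-90,1,0,0,0,-42,0,-90,1]'; python3 snap.py w9; python3 - <<'E'
from h import *
import pickle
s,d=pickle.load(open("w9.pkl","rb"));g=np.array(d["image"]).astype(float).mean(2)
f=200/np.tan(np.radians(d["vfov"]/2));print(s["position"])
def proj(P):
    R=Rn.from_quat(s["tcp_rot"]).as_matrix();M=np.array(d["mount"]);A=R@M[:3,:3];o=s["position"]+R@M[:3,3];c=A.T@(np.array(P)-o);return [c[0]/c[2]*f+d["cx"],c[1]/c[2]*f+d["cy"]]
u,v=proj([.508,.150,.088]);print("squeeze px",u,v);v=int(v)
print("across",[int(x) for x in g[v-3:v+4,int(u)-50:int(u)+50].mean(0)],int(u)-50)
E
```

```text
clock: 21.0
position: [0.5081, 0.0679, 0.1671]
tcp_rot: [0.686, 0.728, -0.0, -0.0]
force: [0.1, 0.5, 0.8]
opening: 0.0855
grip_force: 0.0
[0.1 0.5 0.8] 21.0
[0.50807479 0.0678571  0.16707123]
squeeze px 321.853593167103 87.02092135730028
across [201, 186, 142, 114, 116, 123, 123, 134, 167, 182, 184, 181, 146, 88, 36, 24, 27, 26, 23, 17, 8, 8, 4, 8, 32, 59, 72, 82, 106, 110, 93, 97, 109, 118, 127, 131, 132, 132, 131, 132, 131, 130, 131, 130, 131, 131, 130, 130, 131, 130, 130, 130, 130, 130, 129, 128, 129, 128, 129, 129, 129, 129, 128, 127, 128, 128, 128, 128, 129, 127, 128, 129, 125, 117, 105, 90, 73, 67, 63, 39, 16, 4, 8, 8, 9, 11, 13, 15, 26, 29, 29, 26, 18, 36, 74, 89, 79, 71, 70, 69] 271
```

Both buttons are out, with a span of about 51–53 mm, so the carriage is locked. The pusher is at the disc and the arm is clear.

```bash
python3 -c "
from cell import bot
print(bot.sign_off())"
```

```text
the job is handed in; nothing more can be done
None
```

I handed the job in at about 21 s: the carriage locked about 10.5 mm short of the thumb disc, and I wound the handwheel until the pusher touched the disc. The plunger showed no measurable movement, but the last few degrees of winding pushed the locked carriage back about 0.4 mm.

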